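Shut the battery cassette and lift it out by its catches

ROBOT

A 6-joint arm with a two-finger parallel gripper is mounted at the origin on the work surface; the furniture and walls round the work are solid. World frame = base frame: x ahead of the robot, y to its left, z up, the work surface at z = 0. Lengths are in m, angles in degrees, forces in N, time in s.
With the tool pointing down it reaches from about 0.35 to 0.875 m from the base axis. Payload 4.2 kg.
Tool frame: the origin (TCP) lies midway between the tips of the shut fingers; the grasp point (between the pads) lies 19 mm behind it; z points along the fingers, y is the line along which they close (so a half turn about z gives the same grasp; the last joint's range is limited). The gripper opens to 87 mm and grips with 3 to 60 N. Pads are 19 mm wide; open, the fingers measure 117 mm over their backs; the gripper's body (75 mm by 190 mm) begins 51 mm behind the grasp point.
Start: joints at [83.514, 22.042, 0.453, 0, -68.411, -14.817], TCP at [0.227, 0.582, 0.223] pointing down, gripper open.
Joint ranges: [-179.83, 179.83], [-69.29, 118.12], [-61.27, 80.66], [-181.25, 117.63], [-171.15, -9.14], [-177.46, 177.46]. Speed limits (degrees/s): [159.86, 159.86, 180, 180, 180, 180].

INTERFACE

Orientations are given as a 3x3 rotation matrix whose columns are the frame's x, y, z axes.
In Python, from station import sense, capture, finish_job, silhouettes, landmark_of gives the robot as it stands.
- The arm moves only by the tool step_arm, never from a script. Its arguments are lists of equal length, an entry for each row: "linear": the shift along the tool's x, y, z in mm, a list of three; "delta_rot": the turn, a rotation vector about the tool's x, y, z in rad, a list of three; "grip": the finger opening in mm, from 0 to 87. A call has 1 to 10 rows; each row shifts and turns the commanded pose from where the row before left it, along the tool's axes as they then stand; what a row does not reach is not made up. A row lasts 1/8 s, in which the tool goes at most 62.5 mm and 10.7 degrees, less where a joint would pass 70% of its speed; a pose out of reach is approached as far as the arm can. A call with a gripper value outside its range is refused whole. The fingers move at their own pace and stop on an object; the grip force is fixed at half the most. Time passes only in rows, so rows that do not move let the fingers close. It gives the time, the measured TCP pose, the force, the opening and the grip force at its end, in the units of the state.
- sense(): the state, without advancing time (a new reading comes with each control period).
- capture(name): name is "side" or "top" or "wrist"; returns a dict with "img" (400x640x3 uint8, red, green, blue), "fx", "fy", "cx", "cy" (pixels), "world_to_cam" (4x4, takes a point from world to camera coordinates); the wrist camera has in their place "mount" (4x4, takes a point from camera to tool coordinates, whose origin is the TCP and whose axes are the flange's). Camera axes: x right, y up, looking along -z (the intrinsics and any distortion apply to the point x, -y, -z); pixel columns grow to the right and rows downward; lengths in m; the calibration is good to about 2 mm. A picture is of the moment at which its call begins: read the wrist's pose just before it. There is no depth.
- finish_job(): hands the job in; it is judged then, once.
Trained networks look in the newest picture that a camera, given by its name, has taken for a name from the list of things; names that differ only in an ending like _2 or _b are one class to them, and where a whole thing is asked for, a point or a joint stands for the part that bears it (a point fixed in the world has none). Each returns a list of dicts, best first, with "score" (0 to 1); they miss things now and then, are a little off and sometimes report something else, mostly with a low value. They report only what shows in the picture. A call takes as long as a camera call. They do not tell look-alikes from the thing itself.
- silhouettes(camera, label): "mask" (400x640 bool, what is visible of it) and "point" ([column, row] in pixels, amid what is visible of it).
- landmark_of(camera, label): "point" ([column, row] in pixels: a listed point, or the origin of a listed thing).
The state is a dict: "time_s": time; "joints": joint angles; "joint_velocities": joint speeds; "effort": joint torques, N m; "tcp_pos": TCP position; "ee_rot": TCP orientation; "wrist_force": force on the tool from outside, world axes, zero at the start; "moment": the same for the moment, N m; "gripper_width": opening from 0.0 (shut) to 1.0 (fully open); "gripper_force": force on a finger pad.
Only numpy, scipy, OpenCV 4.12 (cv2) and the standard library are available. Lean on these libraries where they do the work, as an engineer would, in place of code of your own. Each camera call takes 0.05 s, during which the arm holds its last target. There are 200 camera calls.

TASK

The cassette for used batteries is full enough to be taken away. Fold its short top flap down flat, then the long flap down over it; only then pinch the two opposed side catches together, lift the cassette straight up out of its dock and finish holding it upright and still in the gripper, catches pinched, with its underside at least 5 cm above the rim of the dock. The battery stays inside, and the apple, the mandarin and the salt shaker are left alone.

Things in the scene. Friction and masses are not known exactly. Their poses are not given: they have to be found in the camera images.
- dock: White plastic dock fixed to the worktop, 90 (x) x 118 (y) x 55 mm high, with a well open above; origin under its centre, z up. Its long sides are front (-x) and back (+x). Floor 10 mm thick; the well guides the cassette with 1.2 mm play. Lips inside its long sides, underside 43.5 mm above the worktop, hold the catches' hooks down.
- cassette: Loose grey plastic box, outer 40 (x) x 90 (y) x 95 mm high, open top, about 0.25 kg with all it carries (varies). Origin at the centre of its underside, z up, axes as the dock's. Seated, its underside is 10 and its top edge 105 mm above the worktop. Locked down while its catches are out: one on the front (-x), one on the back (+x) long side. A flap is hinged at each short end (+y, -y).
- front_catch_pad (a point): Centre of the outer face of the front catch's ribbed pad, a plate 26 mm wide (y) and 32 mm high: 30 mm in front (-x) of the cassette's middle when out, 75 mm above its underside. Over both pads it is 60 mm when out, 48 mm fully pinched. Nothing stands beside the pads above the dock's rim.
- back_catch_pad (a point): The same point on the back catch's pad, 30 mm behind (+x) the cassette's middle plane when out.
- front_catch (a joint): Travel of the front catch, m: 0 out (hooked), 0.006 pushed in to its stop; a spring pushes it out with 4 N at 0 and 7 N at the stop. It unhooks at about 0.004. At the stop the grip bears on the cassette itself; 15 to 30 N of grip holds it.
- back_catch (a joint): Travel of the back catch, m; the same.
- short_flap (a joint): Angle of the short flap, rad: 0 shut flat over the box, 1.57 upright, up to 1.95 leaning outward. Stays where it is left (light hinge friction; under 0.5 N at its free edge moves it). Hinged at the +y end on an axis along x, plate 38 mm wide (x), 45 mm long, 2.5 mm thick.
- long_flap (a joint): Angle of the long flap, rad; 0 shut, the same way and just as stiff. Hinged at the -y end, plate 38 mm wide, 62 mm long, 2.5 mm thick with a rounded bead near its free edge; shut it lies just above the short flap.
- short_flap_hinge (a point): Middle of the short flap's hinge: 45 mm to +y of the cassette's centre, 96 mm above its underside.
- long_flap_hinge (a point): Middle of the long flap's hinge: 45 mm to -y of the cassette's centre, 100 mm above its underside.
- short_flap_edge (a point): Middle of the free edge of the short flap, 45 mm from its hinge.
- long_flap_edge (a point): Middle of the free edge of the long flap, 62 mm from its hinge.
- old_battery: Battery, 15 mm thick and 50 mm long, lying loose in the cassette; origin at the centre of one end.
- apple: Apple, about 80 mm, standing to the right of the dock; leave alone.
- mandarin: Mandarin, 55 mm wide, 48 mm high, to the left of the dock; leave alone.
- salt_shaker: Salt shaker, 44 mm thick, 90 mm high, standing behind the dock; leave alone.
Not all that is in view belongs to the job. Leave any black or yellow look-alike of the dock alone. Leave any pink or turquoise look-alike of the cassette alone.

How it is judged (in metres and radians):
On the way, in this order (a step that is already met when the one before it is completed fails the run):
1. the short flap is shut while the long flap is still open (value of joint short_flap below 0.12 rad and value of joint long_flap above 0.5 rad), for 0.1 s.
2. both flaps are shut (value of joint each of short_flap, long_flap below 0.12 rad), for 0.2 s.
3. both catches are pinched in (value of joint each of front_catch, back_catch above 0.003 m), for 0.1 s.
At the end, for the whole second after the job is handed in: Gripper holds the cassette (>2 N), still, within 0.2 rad of upright, underside 40 mm or more above the rim and off the dock; catches in 3 mm or more, flaps within 0.15 rad of shut, battery inside (within 90 mm of its origin); apple, mandarin, salt shaker within 30 mm of their places (all of step 3 and z of cassette in the frame of dock above 0.095 m and angle between cassette's own z axis and vertical below 0.2 rad and contact force between the fingers and cassette above 2 N and contact force between cassette and dock below 0.05 N and value of joint each of short_flap, long_flap below 0.15 rad and linear speed of cassette below 0.02 m/s and distance between old_battery and cassette below 0.09 m and distance of each of apple, mandarin, salt_shaker from where it was at the start of the episode below 0.03 m); the arm keeps its last pose, push and grip.
It fails at once if the cassette is lifted with a flap open (z of cassette in the frame of dock above 0.03 m and value of joint any of short_flap, long_flap above 0.3 rad).
It fails at once if the long flap is shut before the short one (value of joint long_flap below 0.15 rad and value of joint short_flap above 0.3 rad).
It fails at once if a bystander is knocked away (distance of any of apple, mandarin, salt_shaker from where it was at the start of the episode above 0.05 m).
It also fails if it takes over 54 s, if anything falls off the work surface, if the arm or the gripper's body presses on something with over 40 N, if the wrist force passes 120 N, or if a joint passes its speed limit or range.

## Working session

There is one attempt and no reset: what is moved stays moved. The work goes in short steps, Python scripts to look and compute and a tool call to move; the robot and the scene stay as the last step left them, time stands still between calls to the robot, and variables do not carry over. Pictures are saved under pics/ and viewed, at most 10 in all, crops included, and the job is handed in when it is done.

Besides the shell and the picture viewer there is one more tool, called as a command line: name --argument value ..., lists and objects as JSON in quotes. step_arm: Moves the arm, as the interface text tells. Its arguments: {"type":"object","properties":{"linear":{"type":"array"},"delta_rot":{"type":"array"},"grip":{"type":"array"}},"required":["linear","delta_rot","grip"]}

```bash
ls; mkdir -p pics; python3 - <<'E'
from station import *
import cv2,numpy as np
s=sense();print(s['time_s'],s['tcp_pos'],np.round(s['ee_rot'],3).tolist(),s['gripper_width'])
for c in('top','side'):
    d=capture(c);cv2.imwrite(f'pics/{c}0.png',d['img'][:,:,::-1])
    print(c,d['fx'],d['fy'],d['cx'],d['cy'],[k for k in d],np.round(d['world_to_cam'],4).tolist())
    for l in('dock','cassette','front_catch_pad','back_catch_pad','short_flap_hinge','long_flap_hinge','short_flap_edge','long_flap_edge','apple','mandarin','salt_shaker'):
        print(l,[(round(r['score'],2),np.round(r['point']).tolist()) for r in landmark_of(c,l)][:4])
E
```

```text
pics
0.0 [0.22681634 0.58174393 0.22146339] [[0.932, -0.363, -0.001], [-0.363, -0.932, -0.002], [0.0, 0.002, -1.0]] 1.0022262447861527
top 515.4601833629647 515.4601833629647 322.2065537981307 190.37479186864581 ['img', 'fx', 'fy', 'cx', 'cy', 'world_to_cam'] [[-0.0267, -0.9996, 0.0045, -0.0544], [0.9978, -0.0264, 0.0611, -0.5447], [-0.061, 0.0061, 0.9981, -1.2138], [0.0, 0.0, 0.0, 1.0]]
dock [(0.58, [294.0, 138.0])]
cassette [(0.93, [307.0, 200.0]), (0.69, [425.0, 226.0]), (0.67, [372.0, 202.0]), (0.62, [252.0, 285.0])]
front_catch_pad [(0.57, [367.0, 194.0]), (0.51, [234.0, 279.0]), (0.48, [304.0, 215.0]), (0.16, [219.0, 221.0])]
back_catch_pad [(0.71, [289.0, 195.0]), (0.53, [256.0, 293.0]), (0.4, [310.0, 189.0]), (0.39, [386.0, 210.0])]
short_flap_hinge [(0.7, [393.0, 188.0]), (0.6, [252.0, 271.0]), (0.52, [286.0, 194.0])]
long_flap_hinge [(0.97, [361.0, 217.0]), (0.82, [234.0, 303.0]), (0.63, [428.0, 229.0]), (0.49, [330.0, 207.0])]
short_flap_edge [(0.72, [244.0, 288.0]), (0.63, [380.0, 203.0]), (0.4, [289.0, 194.0])]
long_flap_edge [(0.98, [384.0, 194.0]), (0.63, [245.0, 280.0
[... 436 characters left out ...]
209.0]), (0.74, [248.0, 243.0]), (0.73, [309.0, 223.0])]
cassette [(0.7, [307.0, 221.0]), (0.62, [320.0, 260.0]), (0.58, [226.0, 211.0])]
front_catch_pad [(0.44, [295.0, 200.0])]
back_catch_pad [(0.76, [221.0, 190.0]), (0.71, [311.0, 247.0]), (0.55, [316.0, 198.0])]
short_flap_hinge [(0.64, [239.0, 182.0]), (0.63, [333.0, 235.0]), (0.48, [305.0, 183.0])]
long_flap_hinge [(0.85, [306.0, 198.0]), (0.8, [298.0, 221.0]), (0.7, [211.0, 174.0])]
short_flap_edge [(0.66, [321.0, 229.0]), (0.64, [302.0, 171.0]), (0.62, [223.0, 180.0])]
long_flap_edge [(0.91, [307.0, 178.0]), (0.65, [326.0, 228.0])]
apple []
mandarin [(0.79, [276.0, 190.0])]
salt_shaker [(0.81, [404.0, 224.0]), (0.67, [314.0, 197.0])]
```

View pics/top0.png

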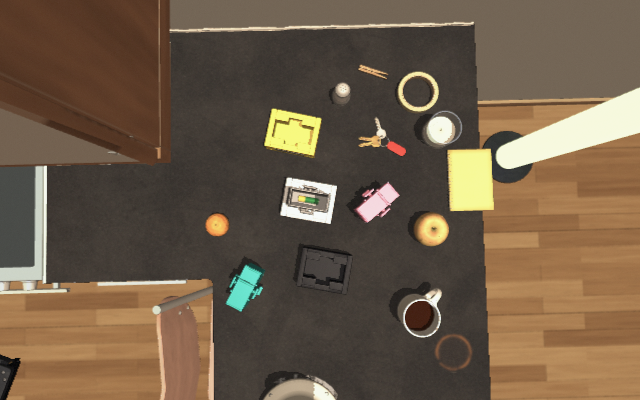

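View pics/side0.png

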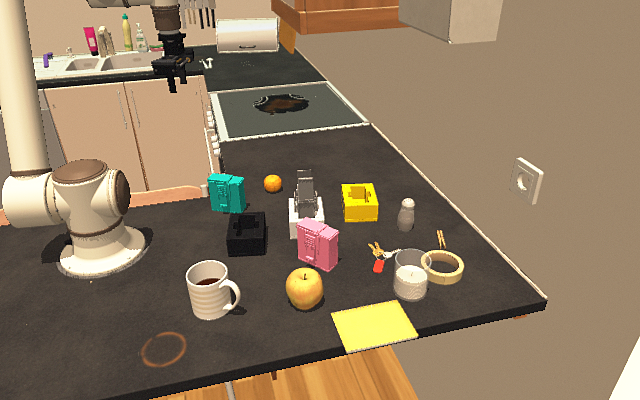

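The candidates in the top view are the white dock with the grey cassette at (308,200), the pink look-alike at (377,203), the turquoise one at (245,287), and the yellow and black docks at (293,133) and (325,270). The white and grey pair fits the description. I'll confirm it in a crop and measure it.

```bash
cat > h.py <<'E'
import numpy as np,cv2
from station import *
def ray(d,px,z):
    W=np.array(d['world_to_cam']);R=W[:3,:3];c=-R.T@W[:3,3]
    v=R.T@np.array([(px[0]-d['cx'])/d['fx'],-(px[1]-d['cy'])/d['fy'],-1])
    return c+v*(z-c[2])/v[2]
def proj(d,P):
    W=np.array(d['world_to_cam']);p=W[:3,:3]@np.array(P)+W[:3,3]
    return np.array([d['cx']-d['fx']*p[0]/p[2],d['cy']+d['fy']*p[1]/p[2]])
def crop(img,u,v,w,h,s,name):
    cv2.imwrite(name,cv2.resize(np.ascontiguousarray(img[v:v+h,u:u+w,::-1]),None,fx=s,fy=s,interpolation=cv2.INTER_CUBIC))
E
python3 - <<'E'
from h import *
d=capture('top');e=capture('side')
t=cv2.resize(d['img'][165:235,270:350],None,fx=5,fy=5,interpolation=2)
u=cv2.resize(e['img'][160:245,265:345],None,fx=5,fy=4.1176,interpolation=2)
cv2.imwrite('pics/c1.png',np.hstack([t,u[:350]])[:,:,::-1])
im=d['img'].astype(int)
m=((im.min(2)>165)&(im.max(2)-im.min(2)<40)).astype(np.uint8);mm=np.zeros_like(m);mm[165:235,270:350]=m[165:235,270:350]
pts=np.argwhere(mm)[:,::-1]
w=np.array([ray(d,p,0.055)[:2] for p in pts]);r=cv2.minAreaRect((w*1000).astype(np.float32));print('dock',r,len(pts))
for l in('mandarin','apple','salt_shaker'):
    for c,dd in(('top',d),('side',e)):
        q=silhouettes(c,l)
        if q: print(l,c,q[0]['score'],ray(dd,q[0]['point'],.04))
for c,dd in(('top',d),('side',e)):
    print(c,[(round(r['score'],2),np.round(r['point'],1).tolist()) for r in landmark_of(c,'dock')])
E
```

```text
dock ((518.5352783203125, -35.96510314941406), (116.8071517944336, 89.3038101196289), 78.68009948730469) 1077
mandarin top 0.79 [0.47330272 0.17585735 0.04      ]
mandarin side 0.67 [ 0.55580789 -0.00816036  0.04      ]
apple side 0.63 [ 0.4446911  -0.30929025  0.04      ]
salt_shaker top 0.64 [ 0.76734693 -0.10771085  0.04      ]
top [(0.84, [310.6, 204.0]), (0.83, [325.6, 266.5]), (0.64, [297.8, 137.0])]
side [(0.93, [308.3, 220.0]), (0.82, [356.1, 207.6]), (0.59, [249.3, 242.8])]
```

View pics/c1.png

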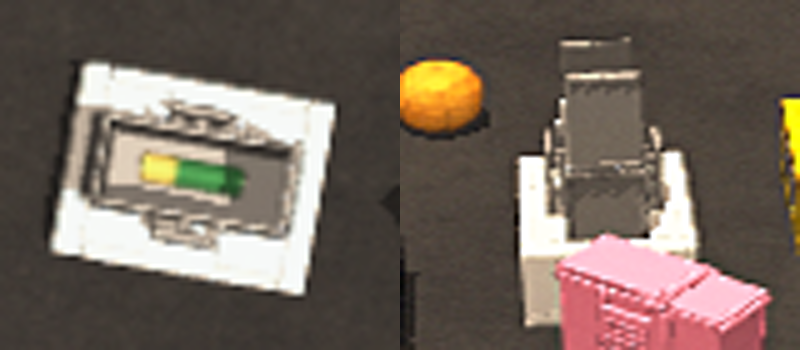

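The crop shows the white dock with the grey cassette, the battery inside and both flaps upright. The measured 117 x 89 mm matches the dock. Next I need to know which end carries the long flap.

```bash
python3 - <<'E'
from h import *
d=capture('top');e=capture('side')
a=np.deg2rad(78.68);Y=np.array([np.cos(a),np.sin(a),0]);X=np.array([Y[1],-Y[0],0]);C=np.array([.5185,-.036,0])
for s in(1,-1):
  for n,h,L in(('end+Y',s,0),):
    pass
for c,dd in(('top',d),('side',e)):
  for l in('short_flap_hinge','short_flap_edge','long_flap_hinge','long_flap_edge'):
    print(c,l,[(round(r['score'],2),np.round(r['point'],1).tolist()) for r in landmark_of(c,l) if abs(r['point'][0]-310)<35 and abs(r['point'][1]-195)<40])
  for s in(1,-1):
    print(' +Yworld hyp',s,'sh,lh',proj(dd,C+s*Y*.045+[0,0,.106]).round(1),proj(dd,C-s*Y*.045+[0,0,.110]).round(1))
    for ang in(80,90,100,110):
      t=np.deg2rad(ang);print('   ',ang,'se,le',proj(dd,C+s*Y*(.045-.045*np.cos(t))+[0,0,.106+.045*np.sin(t)]).round(1),proj(dd,C-s*Y*(.045-.062*np.cos(t))+[0,0,.110+.062*np.sin(t)]).round(1))
crop(e['img'],280,155,55,55,10,'pics/c2.png')
E
```

```text
top short_flap_hinge [(0.44, [285.5, 194.3]), (0.19, [302.6, 213.0])]
top short_flap_edge [(0.6, [289.8, 196.0])]
top long_flap_hinge [(0.54, [325.4, 202.3]), (0.47, [297.9, 199.5])]
top long_flap_edge [(0.52, [325.7, 199.4])]
 +Yworld hyp 1 sh,lh [287.8 195.9] [327.9 202.8]
    80 se,le [290.1 195.5] [323.3 200.8]
    90 se,le [286.5 194.9] [328.4 201.7]
    100 se,le [282.9 194.3] [333.4 202.6]
    110 se,le [279.4 193.7] [338.3 203.5]
 +Yworld hyp -1 sh,lh [327.9 202.9] [287.7 195.8]
    80 se,le [324.6 201.5] [290.9 195.2]
    90 se,le [328.2 202.1] [285.8 194.3]
    100 se,le [331.8 202.7] [280.7 193.5]
    110 se,le [335.3 203.3] [275.9 192.7]
side short_flap_hinge [(0.72, [315.6, 197.9]), (0.66, [331.6, 232.9]), (0.64, [304.4, 182.1])]
side short_flap_edge [(0.7, [300.6, 168.6]), (0.47, [306.6, 223.1]), (0.44, [315.8, 225.0]), (0.16, [308.6, 220.9])]
side long_flap_hinge [(0.85, [300.2, 220.9]), (0.79, [306.8, 199.2]), (0.38, [316.6, 197.7])]
side long_flap_edge [(0.66, [305.5, 177.9]), (0.66, [324.9, 228.4])]
 +Yworld hyp 1 sh,lh [304.  183.2] [305.5 199.2]
    80 se,le [303.7 169.8] [304.7 175.6]
    90 se,le [303.6 168.2] [304.9 177.4]
    100 se,le [303.4 167.1] [305.1 179.8]
    110 se,le [303.3 166.5] [305.4 182.9]
 +Yworld hyp -1 sh,lh [305.6 200.6] [304.  181.9]
    80 se,le [305.  183.6] [303.5 163.2]
    90 se,le [305.1 184.9] [303.3 161. ]
    100 se,le [305.3 186.7] [303.2 159.5]
    110 se,le [305.5 189. ] [303.  158.7]
```

View pics/c2.png

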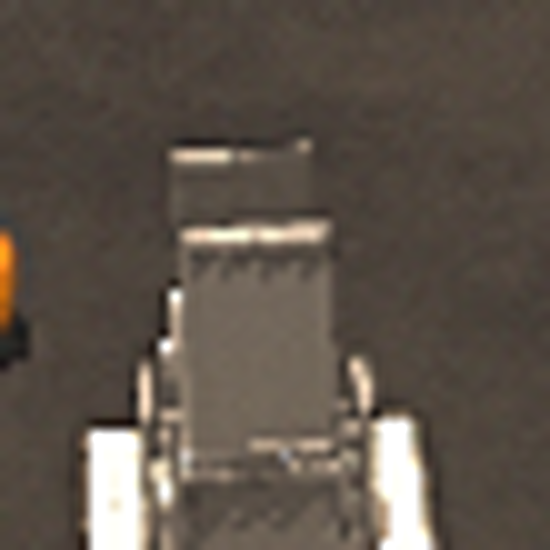

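Only the hypothesis with the short flap at the world +y end fits (predicted edges at side (303,168) and (305,177), observed at (304,170) and (305,178)). Dock yaw is therefore about -11.3° and both flaps are roughly upright. Now I'll plan the approach outside the short flap.

```bash
cat >> h.py <<'E'
a=np.deg2rad(78.68);Y=np.array([np.cos(a),np.sin(a),0]);X=np.array([Y[1],-Y[0],0]);C=np.array([.5185,-.036,0])
def here():
    s=sense();p=np.array(s['tcp_pos']);R=np.array(s['ee_rot']);q=p-C
    print('t',round(s['time_s'],2),'dock xyz mm',(np.array([q@X,q@Y,p[2]])*1000).round(1),'yaw err(deg) ',np.round(np.rad2deg(R.T@np.array(-Y)),1),'tilt',R[:,2].round(4),'F',np.round(s['wrist_force'],1),'w',round(s['gripper_width']*87,1),'gf',s['gripper_force']);return p,R
E
python3 - <<'E'
from h import *
from scipy.spatial.transform import Rotation as r
p,R=here();R0=R.copy();p0=p.copy()
T=C+Y*.085+[0,0,.225]
Rt=np.column_stack([-Y,-X,[0,0,-1]])
print(r.from_matrix(R.T@Rt).as_rotvec())
n=12;D=(T-p)/n
w=r.from_matrix(R.T@Rt).as_rotvec()/9
for k in range(n):
    print((R.T@D*1000).round(0),w.round(3) if k<9 else 0)
    if k<9:R=R@r.from_rotvec(w).as_matrix()
E
```

```text
t 2.2 dock xyz mm [-407.2  549.   222.5] yaw err(deg)  [ 9.9 56.4  0. ] tilt [-0. -0. -1.] F [ 0.5 -0.1 -0.1] w 86.8 gf 0.0
[ 1.92195182e-05 -1.32750355e-05  1.39656783e+00]
[40. 32. -0.] [ 0.    -0.     0.155]
[45. 26. -0.] [ 0.    -0.     0.155]
[48. 18. -0.] [ 0.    -0.     0.155]
[50. 11. -0.] [ 0.    -0.     0.155]
[51.  3. -0.] [ 0.    -0.     0.155]
[51. -5. -0.] [ 0.    -0.     0.155]
[ 50. -13.  -0.] [ 0.    -0.     0.155]
[ 47. -20.  -0.] [ 0.    -0.     0.155]
[ 43. -28.  -0.] [ 0.    -0.     0.155]
[ 39. -34.  -0.] 0
[ 39. -34.  -0.] 0
[ 39. -34.  -0.] 0
```

step_arm --linear '[[40,32,0],[45,26,0],[48,18,0],[50,11,0],[51,3,0],[51,-5,0],[50,-13,0],[47,-20,0],[43,-28,0],[39,-34,0]]' --delta_rot '[[0,0,0.155],[0,0,0.155],[0,0,0.155],[0,0,0.155],[0,0,0.155],[0,0,0.155],[0,0,0.155],[0,0,0.155],[0,0,0.155],[0,0,0]]' --grip '[0,0,0,0,0,0,0,0,0,0]'

```text
time_s: 3.45
tcp_pos: [0.4844, 0.1358, 0.2229]
ee_rot: [[-0.195, -0.981, 0.001], [-0.981, 0.195, 0.0], [-0.001, -0.001, -1.0]]
wrist_force: [0.8, 0.4, -0.1]
gripper_width: 0.021
gripper_force: 0.0
```

step_arm --linear '[[39,-34,0],[35,-34,0],[0,0,0]]' --delta_rot '[[0,0,0],[0,0,0],[0,0,0]]' --grip '[0,0,0]'

```text
time_s: 3.82
tcp_pos: [0.5371, 0.0489, 0.2222]
ee_rot: [[-0.199, -0.98, -0.0], [-0.98, 0.199, -0.0], [0.0, 0.0, -1.0]]
wrist_force: [-0.8, -0.1, -1.2]
gripper_width: 0.004
gripper_force: 0.0
```

```bash
python3 - <<'E'
from h import *
here()
d=capture('wrist');cv2.imwrite('pics/w1.png',d['img'][:,:,::-1]);print({k:np.round(v,3).tolist() if k!='img' else 0 for k,v in d.items()})
E
```

```text
t 3.83 dock xyz mm [  1.6  86.9 222.2] yaw err(deg)  [57.3 -0.2  0. ] tilt [-2.e-04 -4.e-04 -1.e+00] F [-0.8 -0.1 -1.2] w 0.3 gf 0.0
{'img': 0, 'fx': 344.108, 'fy': 344.108, 'cx': 312.082, 'cy': 199.917, 'mount': [[0.001, 0.962, 0.273, 0.075], [1.0, -0.001, 0.001, -0.001], [0.001, 0.273, -0.962, -0.162], [0.0, 0.0, 0.0, 1.0]]}
```

View pics/w1.png

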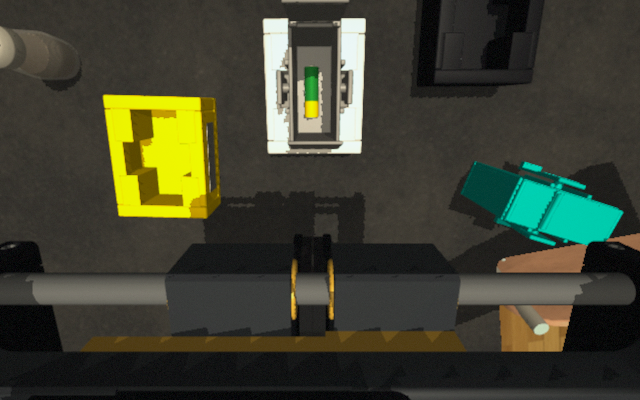

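The wrist view shows the dock centred at column 314 (cx 312) with the battery visible, so the alignment is good. Now I'll fold the short flap.

step_arm --linear '[[0,0,42],[0,0,41],[0,0,0],[16,0,0],[16,0,0],[8,0,1],[8,0,3],[7,0,5],[5,0,7],[3,0,8]]' --delta_rot '[[0,0,0],[0,0,0],[0,0,0],[0,0,0],[0,0,0],[0,0,0],[0,0,0],[0,0,0],[0,0,0],[0,0,0]]' --grip '[0,0,0,0,0,0,0,0,0,0]'

```text
time_s: 5.12
tcp_pos: [0.5235, -0.0107, 0.1148]
ee_rot: [[-0.195, -0.981, -0.001], [-0.981, 0.195, -0.0], [0.0, 0.0, -1.0]]
wrist_force: [0.3, -0.2, 1.3]
gripper_width: 0.007
gripper_force: 0.2
```

step_arm --linear '[[1,0,5],[0,0,2],[0,0,0]]' --delta_rot '[[0,0,0],[0,0,0],[0,0,0]]' --grip '[0,0,0]'

```text
time_s: 5.5
tcp_pos: [0.5236, -0.0112, 0.1085]
ee_rot: [[-0.195, -0.981, 0.0], [-0.981, 0.195, 0.0], [-0.0, -0.0, -1.0]]
wrist_force: [0.1, 0.6, -0.2]
gripper_width: 0.003
gripper_force: 0.0
```

```bash
python3 - <<'E'
from h import *
here()
e=capture('side');d=capture('wrist')
cv2.imwrite('pics/s2.png',np.hstack([cv2.resize(e['img'][140:240,260:360],(400,400)),cv2.resize(d['img'][0:320,150:470],(400,400))])[:,:,::-1])
E
```

```text
t 5.5 dock xyz mm [1.000e-01 2.530e+01 1.085e+02] yaw err(deg)  [57.3  0.1 -0. ] tilt [ 1.e-04  1.e-04 -1.e+00] F [ 0.1  0.6 -0.2] w 0.3 gf 0.0
```

View pics/s2.png

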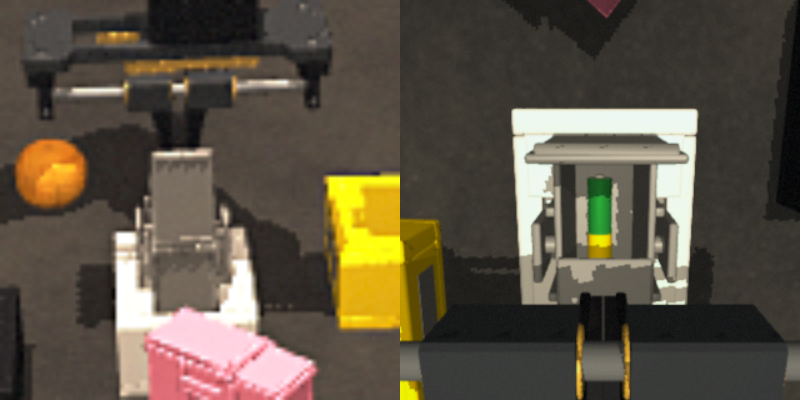

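The short flap is folded in under the fingers and the long flap is still upright. I'll press until I feel contact.

step_arm --linear '[[5,0,0],[0,0,1.5],[0,0,1],[0,0,0]]' --delta_rot '[[0,0,0],[0,0,0],[0,0,0],[0,0,0]]' --grip '[0,0,0,0]'

```text
time_s: 6.1
tcp_pos: [0.5233, -0.0167, 0.108]
ee_rot: [[-0.194, -0.981, 0.002], [-0.981, 0.194, -0.001], [0.0, -0.002, -1.0]]
wrist_force: [-2.2, -1.6, 9.9]
gripper_width: 0.009
gripper_force: 4.9
```

Contact at 10 N with z at 108 mm, so the short flap is shut. Now I'll go up and over the long flap.

step_arm --linear '[[0,0,-20],[0,0,-35],[0,0,-32],[25,0,0],[40,0,0],[40,0,0],[0,0,0],[0,0,18],[0,0,18],[0,0,0]]' --delta_rot '[[0,0,0],[0,0,0],[0,0,0],[0,0,0],[0,0,0],[0,0,0],[0,0,0],[0,0,0],[0,0,0],[0,0,0]]' --grip '[0,0,0,0,0,0,0,0,0,0]'

```text
time_s: 7.35
tcp_pos: [0.5012, -0.1188, 0.1558]
ee_rot: [[-0.194, -0.981, -0.003], [-0.981, 0.194, 0.0], [0.001, 0.003, -1.0]]
wrist_force: [-0.5, 0.5, 0.4]
gripper_width: 0.003
gripper_force: 0.0
```

```bash
python3 - <<'E'
from h import *
here()
e=capture('side');f=capture('top')
cv2.imwrite('pics/s3.png',np.hstack([cv2.resize(e['img'][140:240,260:360],(400,400)),cv2.resize(f['img'][150:250,260:360],(400,400))])[:,:,::-1])
E
```

```text
t 7.35 dock xyz mm [ -0.7 -84.6 155.8] yaw err(deg)  [57.3  0.1  0. ] tilt [-3.3e-03  1.0e-04 -1.0e+00] F [-0.5  0.5  0.4] w 0.2 gf 0.0
```

View pics/s3.png

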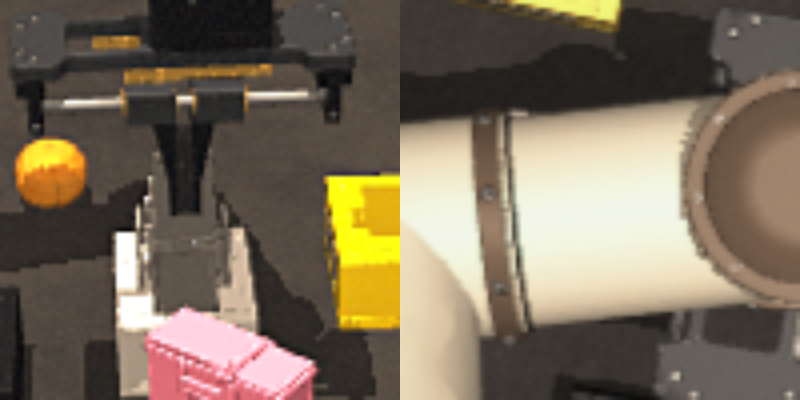

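The fingers stand in front of the long flap. I'll fold it now.

step_arm --linear '[[-15,0,0],[-15,0,0],[-12,0,1],[-11,0,5],[-10,0,7],[-7,0,10],[-5,0,11],[-2,0,8],[0,0,1],[0,0,0]]' --delta_rot '[[0,0,0],[0,0,0],[0,0,0],[0,0,0],[0,0,0],[0,0,0],[0,0,0],[0,0,0],[0,0,0],[0,0,0]]' --grip '[0,0,0,0,0,0,0,0,0,0]'

```text
time_s: 8.7
tcp_pos: [0.5171, -0.044, 0.114]
ee_rot: [[-0.195, -0.981, -0.0], [-0.981, 0.195, -0.0], [0.0, 0.0, -1.0]]
wrist_force: [0.2, -0.4, 0.2]
gripper_width: 0.006
gripper_force: 0.0
```

step_arm --linear '[[0,0,1],[0,0,1],[0,0,0]]' --delta_rot '[[0,0,0],[0,0,0],[0,0,0]]' --grip '[0,0,0]'

```text
time_s: 9.07
tcp_pos: [0.5171, -0.0438, 0.1122]
ee_rot: [[-0.195, -0.981, 0.0], [-0.981, 0.195, 0.0], [-0.0, -0.0, -1.0]]
wrist_force: [-0.4, 0.9, -0.1]
gripper_width: 0.004
gripper_force: 0.0
```

step_arm --linear '[[0,0,1],[0,0,1],[0,0,0]]' --delta_rot '[[0,0,0],[0,0,0],[0,0,0]]' --grip '[0,0,0]'

```text
time_s: 9.45
tcp_pos: [0.5176, -0.0439, 0.1113]
ee_rot: [[-0.194, -0.981, 0.001], [-0.981, 0.194, -0.0], [0.0, -0.001, -1.0]]
wrist_force: [-1.6, 0.2, 6.7]
gripper_width: 0.008
gripper_force: 3.3
```

The long flap is shut, with 7 N at z = 111 mm. I'll rise, open and check from above.

step_arm --linear '[[0,0,-25],[0,0,-40],[0,0,-35],[0,0,0],[0,0,0],[0,0,0]]' --delta_rot '[[0,0,0],[0,0,0],[0,0,0],[0,0,0],[0,0,0],[0,0,0]]' --grip '[0,0,87,87,87,87]'

```text
time_s: 10.2
tcp_pos: [0.5163, -0.0438, 0.2087]
ee_rot: [[-0.195, -0.981, -0.003], [-0.981, 0.195, -0.0], [0.001, 0.003, -1.0]]
wrist_force: [-0.5, -0.1, 0.2]
gripper_width: 0.379
gripper_force: 0.0
```

```bash
python3 - <<'E'
from h import *
p,R=here()
d=capture('wrist');e=capture('side');M=np.array(d['mount'])
cv2.imwrite('pics/s4.png',np.hstack([cv2.resize(e['img'][140:240,260:360],(400,400)),cv2.resize(d['img'],(400,400))])[:,:,::-1])
def pt(px,z):
    v=R@M[:3,:3]@np.array([(px[0]-d['cx'])/d['fx'],-(px[1]-d['cy'])/d['fy'],-1]);c=p+R@M[:3,3]
    q=c+v*(z-c[2])/v[2]-C;return (np.array([q@X,q@Y])*1000).round(1)
for l,z in(('front_catch_pad',.085),('back_catch_pad',.085),('long_flap_hinge',.11),('long_flap_edge',.11)):
    print(l,[(round(r['score'],2),np.round(r['point']),pt(r['point'],z)) for r in landmark_of('wrist',l)][:3])
im=d['img'].astype(int);m=(im.min(2)>150)&(im.max(2)-im.min(2)<40)
w=np.argwhere(m);w=np.array([pt(q[::-1],.055) for q in w]);w=w[(abs(w[:,0])<60)&(abs(w[:,1])<75)]
print('dock white extents',np.percentile(w,[1,99],axis=0))
q=silhouettes('wrist','long_flap')
for r in q[:2]:
    u=np.argwhere(r['mask']);u=np.array([pt(k[::-1],.111) for k in u]);print(r['score'],np.percentile(u,[1,99],axis=0))
E
```

```text
t 10.2 dock xyz mm [ -0.6  -8.1 208.7] yaw err(deg)  [57.3  0.1  0. ] tilt [-2.7e-03 -3.0e-04 -1.0e+00] F [-0.5 -0.1  0.2] w 32.9 gf 0.0
front_catch_pad [(0.92, array([259.,  37.]), array([  40.7, -130.9])), (0.67, array([348., 207.]), array([-31.3,   3.7])), (0.52, array([519., 331.]), array([-201.1,  128.8]))]
back_catch_pad [(0.75, array([552., 278.]), array([-222. ,   72.2])), (0.58, array([274., 199.]), array([32.7, -3.3]))]
long_flap_hinge [(0.66, array([329.,  44.]), array([ -11.6, -122.7])), (0.63, array([313., 155.]), array([ -0.9, -44.9]))]
long_flap_edge [(0.85, array([314., 231.]), array([-2. , 16.3])), (0.7, array([533., 318.]), array([-193.5,   97. ]))]
dock white extents [[-43.4   -58.522]
 [ 44.1    52.4  ]]
0.95 [[ -22.25 -149.8 ]
 [  40.15 -113.4 ]]
0.79 [[-18.642 -47.4  ]
 [ 18.6    15.3  ]]
```

View pics/s4.png

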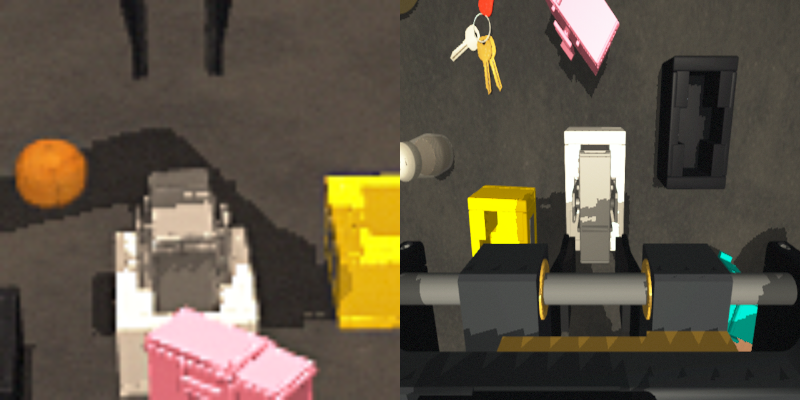

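The side and wrist views show both flaps flat, with the cassette centred on the dock (pads at x about +32/-31 mm). I'll finish opening, centre and descend round the pads.

step_arm --linear '[[-8,-0.5,0],[0,0,0],[0,0,0],[0,0,0],[0,0,30],[0,0,30],[0,0,30],[0,0,30],[0,0,22],[0,0,0]]' --delta_rot '[[0,0,0],[0,0,0],[0,0,0],[0,0,0],[0,0,0],[0,0,0],[0,0,0],[0,0,0],[0,0,0],[0,0,0]]' --grip '[87,87,87,87,87,87,87,87,87,87]'

```text
time_s: 11.8
tcp_pos: [0.5179, -0.0363, 0.0666]
ee_rot: [[-0.195, -0.981, -0.004], [-0.981, 0.195, -0.001], [0.002, 0.004, -1.0]]
wrist_force: [-0.8, 0.3, 0.3]
gripper_width: 0.997
gripper_force: 0.0
```

step_arm --linear '[[0,0,0],[0,0,0],[0,0,0],[0,0,0],[0,0,0],[0,0,0],[0,0,0],[0,0,0]]' --delta_rot '[[0,0,0],[0,0,0],[0,0,0],[0,0,0],[0,0,0],[0,0,0],[0,0,0],[0,0,0]]' --grip '[40,40,40,40,40,40,40,40]'

```text
time_s: 12.8
tcp_pos: [0.5191, -0.036, 0.0692]
ee_rot: [[-0.194, -0.981, 0.0], [-0.981, 0.194, -0.0], [0.0, -0.0, -1.0]]
wrist_force: [-2.0, 2.1, 8.2]
gripper_width: 0.514
gripper_force: 30.0
```

The grip is 30 N at about 45 mm opening. I'll try a small slow lift and watch the force.

step_arm --linear '[[0,0,-2],[0,0,-2],[0,0,-2],[0,0,0]]' --delta_rot '[[0,0,0],[0,0,0],[0,0,0],[0,0,0]]' --grip '[40,40,40,40]'

```text
time_s: 13.3
tcp_pos: [0.5191, -0.036, 0.074]
ee_rot: [[-0.195, -0.981, -0.0], [-0.981, 0.195, 0.0], [0.0, 0.0, -1.0]]
wrist_force: [0.2, 1.3, -2.0]
gripper_width: 0.51
gripper_force: 30.0
```

```bash
python3 - <<'E'
from h import *
here()
e=capture('side');d=capture('wrist')
cv2.imwrite('pics/s5.png',np.hstack([cv2.resize(e['img'][160:240,270:350],(400,400),interpolation=2),cv2.resize(d['img'][80:340,180:440],(400,400))])[:,:,::-1])
E
```

```text
t 13.3 dock xyz mm [ 0.6  0.1 74. ] yaw err(deg)  [57.3  0.1  0. ] tilt [-1.e-04  0.e+00 -1.e+00] F [ 0.2  1.3 -2. ] w 44.4 gf 29.999471604824066
```

View pics/s5.png

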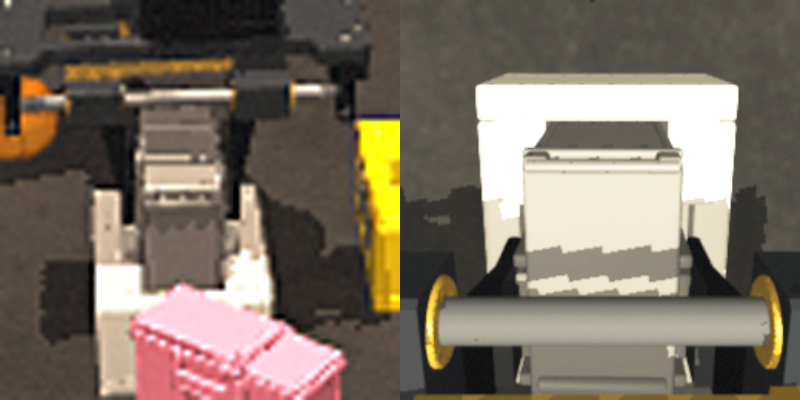

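The load is about 2 N, which is the cassette's own weight, so it is unhooked. The flaps are flat. I'll lift straight up.

step_arm --linear '[[0,0,-6],[0,0,-12],[0,0,-15],[0,0,-18],[0,0,-18],[0,0,-18],[0,0,-15],[0,0,-10],[0,0,-5],[0,0,0]]' --delta_rot '[[0,0,0],[0,0,0],[0,0,0],[0,0,0],[0,0,0],[0,0,0],[0,0,0],[0,0,0],[0,0,0],[0,0,0]]' --grip '[40,40,40,40,40,40,40,40,40,40]'

```text
time_s: 14.65
tcp_pos: [0.519, -0.036, 0.191]
ee_rot: [[-0.195, -0.981, -0.0], [-0.981, 0.195, 0.0], [-0.0, 0.0, -1.0]]
wrist_force: [-0.1, 0.7, -2.6]
gripper_width: 0.511
gripper_force: 30.0
```

step_arm --linear '[[0,0,0],[0,0,0],[0,0,0],[0,0,0]]' --delta_rot '[[0,0,0],[0,0,0],[0,0,0],[0,0,0]]' --grip '[40,40,40,40]'

```text
time_s: 15.15
tcp_pos: [0.5191, -0.036, 0.1909]
ee_rot: [[-0.195, -0.981, -0.0], [-0.981, 0.195, -0.0], [0.0, 0.0, -1.0]]
wrist_force: [0.0, 0.3, -2.6]
gripper_width: 0.51
gripper_force: 30.0
```

```bash
python3 - <<'E'
from h import *
here()
e=capture('side');d=capture('wrist')
cv2.imwrite('pics/s6.png',np.hstack([cv2.resize(e['img'][120:240,250:370],(400,400),interpolation=2),cv2.resize(d['img'][80:340,180:440],(400,400))])[:,:,::-1])
E
```

```text
t 15.15 dock xyz mm [6.000e-01 1.000e-01 1.909e+02] yaw err(deg)  [57.3  0.1  0. ] tilt [-4.e-04 -1.e-04 -1.e+00] F [ 0.   0.3 -2.6] w 44.4 gf 29.999453723430634
```

View pics/s6.png

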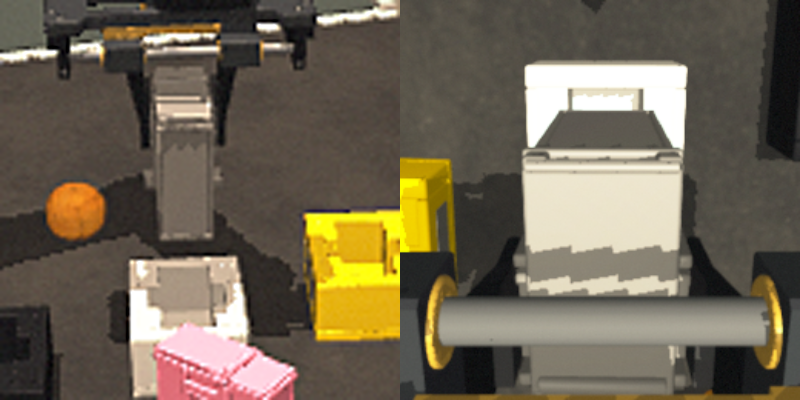

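The cassette is out and upright, the flaps are flat, the load is steady at 2.6 N, and the underside is roughly 75 mm above the rim. I'll hand it in.

```bash
python3 -c "
from station import *
print(finish_job())"
```

```text
the job is handed in; nothing more can be done
None
```

I shut the short flap and then the long one, pinched the catches and lifted the cassette straight up, then handed the job in at about 15 s; it is held upright and still, roughly 75 mm above the rim by my estimate, but the judge returned no verdict.

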